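# Clear the inspection mirror and show the camera the mark

### The arm

A 6-joint arm with a two-finger parallel gripper is mounted at the origin on the work surface. World frame = base frame: x ahead of the robot, y to its left, z up, the work surface at z = 0. Lengths are in m, angles in rad, forces in N, time in s.
With the tool pointing down it reaches from about 0.3 to 0.825 m from the base axis. Payload 5.4 kg.
Tool frame: the origin (TCP) lies at the very end of the fingers, on their centre line; the grasp point (between the pads) lies env.grip_point_offset behind it (env.grip_point_offset is the distance from the TCP to the grasp point, in m); z points along the fingers, y is the line along which they close (so a half turn about z gives the same grasp; the last joint's range is limited). The gripper opens to 92 mm and grips with 3 to 60 N. Pads are 20 mm wide; open, the fingers measure 128 mm over their backs; the gripper's body (75 mm by 189 mm) begins 69 mm behind the grasp point.
Start: joints at [-1.482, 0.158, 1.597, -0, 1.386, -0.21], TCP at [0.169, -0.55, 0.215] pointing down, gripper open.
Joint ranges: [-2.91, 2.91], [-0.94, 2.29], [0.18, 2.7], [-1.29, 4.43], [0.17, 2.64], [-3, 3]. Speed limits (rad/s): [2.57, 2.57, 3.14, 3.14, 3.14, 3.14].

### API

Orientations are given as [roll, pitch, yaw] about the fixed x, y, z axes, in that order (R = Rz(yaw) Ry(pitch) Rx(roll)).
In Python, from station import env, imaging gives the robot as it stands.
- The arm moves only by the tool drive_tool, never from a script. Its argument "deltas" is a list of rows, each a list of 7 numbers: the shift along the tool's x, y, z in a scale on which 1.0 is 0.4 m, then the turn, a rotation vector about the tool's x, y, z in normalised numbers (1 is pi/2 rad), then the finger opening in m, from 0 to 0.0919. A call has 1 to 8 rows; each row is the pose to reach, as a shift and turn from the pose commanded when the call began, along the tool's axes at that moment; what a row does not reach only later rows make up. A row lasts 1/10 s, in which the tool goes at most 50 mm and 8.59 degrees, less where a joint would pass 70% of its speed; a pose out of reach is approached as far as the arm can. No shift or turn number may pass 1 either way. A call with a gripper value outside its range is refused whole. The fingers move at their own pace and stop on an object; "newtons" is the grip in N (left out, the last holds). Time passes only in rows, so rows that repeat a pose let the fingers close. It gives the time, the measured TCP pose, the force, the opening and the grip force at its end, in the units of the state.
- env.read_state(): the state, without advancing time (a new reading comes with each control period).
- imaging.get_image(name): name is "scene" or "top" or "wrist"; returns a dict with "image" (480x640x3 uint8, red, green, blue), "intrinsics" (3x3 intrinsics, pixels), "T" (4x4, takes a point from camera to world coordinates); the wrist camera has in their place "tool_from_camera" (4x4, takes a point from camera to tool coordinates, whose origin is the TCP and whose axes are the flange's). Camera axes: x right, y up, looking along -z (the intrinsics and any distortion apply to the point x, -y, -z); pixel columns grow to the right and rows downward; lengths in m; the calibration is good to about 2 mm. A picture is of the moment at which its call begins: read the wrist's pose just before it. There is no depth.
- env.finish_job(): hands the job in; it is judged then, once.
Trained networks look in a picture, given as the dict that the camera call returned (one of the last four; its "shot" number tells which), for a name from the list of things; names that differ only in an ending like _2 or _b are one class to them, and where a whole thing is asked for, a point or a joint stands for the part that bears it (a point fixed in the world has none). Each returns a list of dicts, best first, with "score" (0 to 1); they miss things now and then, are a little off and sometimes report something else, mostly with a low value. They report only what shows in the picture. A call takes as long as a camera call. They do not tell look-alikes from the thing itself.
- imaging.recognise(query, picture): "xyz" ([x, y, z] in m, in world coordinates, good to about 4 mm: the middle of the surface that is visible of it).
- imaging.landmark_of(query, picture): "xyz" ([x, y, z] in m, in world coordinates, good to about 4 mm: a listed point, or the origin of a listed thing).
The state is a dict: "time": time; "joint_positions": joint angles; "dq": joint speeds; "tau": joint torques, N m; "tcp_pos": TCP position; "tcp_rot": TCP orientation; "ft_force": force on the tool from outside, world axes, zero at the start; "moment": the same for the moment, N m; "grip_width": opening from 0.0 (shut) to 1.0 (fully open); "finger_force": force on a finger pad.
Only numpy, scipy, OpenCV 4.12 (cv2) and the standard library are available. Lean on these libraries where they do the work, as an engineer would, in place of code of your own. Each camera call takes 0.05 s, during which the arm holds its last target. There are 200 camera calls.

### The job

Take the tilting mirror by its orange handle bar and lift the bar to tip the mirror steeply until all three stone chips slide off it into the blue box; do not touch the chips with the gripper. Then lower the bar to the angle at which the fixed inspection camera sees the stone's red pin head reflected in the middle of the mirror, and finish holding the bar still at that angle, because the mirror drops back if let go. Leave the mallet, the chisel and the jar where they are.

Things in the scene. Friction and masses are not known exactly. Their poses are not given: they have to be found in the camera images.
- rig: fixed inspection rig on the bench: dark foot plate, two posts 188 mm apart and 172 mm high carrying the tilting mirror, and a grey camera on its own stem aimed at the middle of the mirror, its lens at (115, 260, 350) mm. Origin on the bench below the middle of the mirror's hinge axis (150 mm up, along y); x points from the handle side to the box side, y to the camera side, z up
- pivot (a point): middle of the hinge axis, which lies in the glass surface, 150 mm above the rig's origin. The hinge starts level (its lower stop). Lifting the bar tilts the mirror (positive turn about the rig's y, box-side edge down), up to 1.2 rad. Spring and weight drive it back to level with 1 to 3 N at the bar. Below 0.5 rad the chips lie still, at 1.0 rad they slide off
- mirror: the tilting mirror pan: pale mirror glass 180 (x) x 150 (y) mm in an aluminium frame; rims 14 mm high on the two sides and the handle side, open on the box side (+x). Origin in the middle of the glass surface, at point pivot; z is the glass normal, y the hinge axis, x and y as the rig's when level, so its turn about y from the rig is the tilt
- bar (a point): middle of the orange handle bar: round, 12 mm thick, 110 mm long, parallel to the hinge at (-160, 0, 0) mm in the mirror's frame, carried by two 10 mm arms at its ends, 66 mm free between bar and rim. It can be pinched from above, closing along the rig's x, and turns between the pads as the mirror tilts
- mark (a point): centre of the mark: a red ball-shaped pin head of 24 mm diameter on a short pin in the stone's near face, 270 mm above the bench
- sightline: brass pointer on the stone-side post, geared to turn twice as far as the mirror: it shows the reflected line of sight. Origin at point pivot; z axis (the needle, 70 mm long, at y = -114 mm) leans (2 x tilt - 0.5236) rad from vertical towards the rig's +x. The camera sees the pin head in mid-mirror when the mark's x in this frame is within 12 mm of zero; its y does not matter
- bin: fixed blue open box, 220 (x) x 200 (y) x 50 mm high, walls and floor 5 mm, on the bench below the mirror's box-side edge; origin at the centre of its underside
- stone: fixed rough alabaster block, about 140 x 130 mm and 350 mm high, on the side of the rig away from the camera; origin on the bench straight below the mark; the block lies from 18 mm onward along its +x, from -75 to +55 mm in y
- chip0: a loose chip of alabaster, tan, 30 x 23 x 20 mm; origin at its centre. It starts lying flat on the mirror glass
- chip1: a loose chip of alabaster, brown, 26 x 24 x 22 mm; origin at its centre. It starts lying flat on the mirror glass
- chip2: a loose chip of alabaster, pale, 29 x 21 x 18 mm; origin at its centre. It starts lying flat on the mirror glass
- mallet: bystander: hammer with wooden handle, 260 mm long, lying along its x on the bench, handle to -x; leave alone
- chisel: bystander: chisel 220 mm long, 18 mm thick, lying along its x on the bench; leave alone
- jar: bystander: jar 60 mm in diameter, 75 mm high, standing on the bench; origin under its centre; leave alone
Things that resemble listed ones, but are neither listed nor needed, are in the scene too. Leave any black look-alike of the chip0 alone.

How it is judged:
By the outcome, as a careful person would: the job done as asked, in the order asked, and still so for the second after the job is handed in, while the arm keeps its last pose, push and grip.
It also fails if it takes over 40 s, if anything falls off the work surface, if the arm or the gripper's body presses on something with over 40 N, if the wrist force passes 120 N, or if a joint passes its speed limit or range.

## Working session

There is one attempt and no reset: what is moved stays moved. The work goes in short steps, Python scripts to look and compute and a tool call to move; the robot and the scene stay as the last step left them, time stands still between calls to the robot, and variables do not carry over. Pictures are saved under pics/ and viewed, at most 10 in all, crops included, and the job is handed in when it is done.

Besides the shell and the picture viewer there is one more tool, called after "Emit:" as name(argument=value, ...) on one line, values as JSON. drive_tool: Moves the arm, as the interface text tells. Its arguments: {"type":"object","properties":{"deltas":{"type":"array","items":{"type":"array","items":{"type":"number"}}},"newtons":{"type":"number"}},"required":["deltas"]}

```bash
mkdir -p pics; cat > h.py <<'E'
from station import env, imaging
import numpy as np, cv2
from scipy.spatial.transform import Rotation as R
def save(p,n): cv2.imwrite(f'pics/{n}.png',p['image'][:,:,::-1])
def proj(p,X):
    T=np.linalg.inv(p['T']); c=T[:3,:3]@np.array(X)+T[:3,3]; q=np.array([c[0],-c[1],-c[2]]); u=p['intrinsics']@q; return (u[:2]/u[2]).round(0)
E
python3 - <<'E'
from h import *
s=env.read_state(); print({k:np.round(v,3) for k,v in s.items()}, env.grip_point_offset)
for n in ('scene','top'):
    p=imaging.get_image(n); save(p,n)
    print(n,[k for k in p], p['T'][:3,3].round(2))
    for q in 'pivot bar mark'.split()+'rig mirror sightline bin stone chip0 chip1 chip2 mallet chisel jar'.split():
        l=imaging.landmark_of(q,p)[:2]
        print(q,[(np.round(d['xyz'],3).tolist(),round(d['score'],2),proj(p,d['xyz']).tolist()) for d in l])
E
```

```text
{'time': np.float64(0.0), 'joint_positions': array([-1.482,  0.159,  1.598,  0.   ,  1.386, -0.21 ]), 'dq': array([-0.   , -0.   , -0.   , -0.001,  0.   , -0.001]), 'tau': array([-0.0000e+00, -3.8557e+01, -3.2211e+01,  7.0000e-02,  3.8000e-02,
       -0.0000e+00]), 'tcp_pos': array([ 0.169, -0.549,  0.214]), 'tcp_rot': array([-3.14 , -0.   ,  0.299]), 'ft_force': array([-0.201, -0.102, -0.511]), 'moment': array([ 0.035,  0.033, -0.023]), 'finger_force': np.float64(0.0), 'grip_width': np.float64(0.999)} 0.0187
scene ['image', 'intrinsics', 'T', 'shot'] [ 1.27 -0.04  1.03]
pivot [([0.629, -0.075, 0.148], 0.84, [273.0, 264.0])]
bar [([0.471, -0.05, 0.15], 0.89, [283.0, 196.0])]
mark []
rig []
mirror [([0.633, -0.07, 0.148], 0.58, [276.0, 265.0])]
sightline []
bin [([0.764, -0.106, 0.001], 0.87, [263.0, 372.0])]
stone [([0.576, -0.278, -0.003], 0.92, [175.0, 293.0])]
chip0 [([0.582, -0.068, 0.163], 0.72, [276.0, 238.0]), ([0.636, -0.025, 0.163], 0.62, [301.0, 260.0])]
chip1 [([0.582, -0.068, 0.163], 0.72, [276.0, 238.0]), ([0.636, -0.025, 0.163], 0.62, [301.0, 260.0])]
chip2 [([0.582, -0
[... 609 characters left out ...]
 [352.0, 230.0]), ([0.581, -0.282, 0.0], 0.69, [446.0, 266.0])]
sightline [([0.629, -0.074, 0.148], 0.51, [354.0, 229.0])]
bin [([0.764, -0.106, 0.003], 0.81, [363.0, 182.0])]
stone [([0.582, -0.279, -0.0], 0.79, [444.0, 265.0])]
chip0 [([0.603, -0.116, 0.158], 0.75, [377.0, 243.0]), ([0.632, -0.028, 0.156], 0.71, [329.0, 227.0])]
chip1 [([0.603, -0.116, 0.158], 0.75, [377.0, 243.0]), ([0.632, -0.028, 0.156], 0.71, [329.0, 227.0])]
chip2 [([0.603, -0.116, 0.158], 0.75, [377.0, 243.0]), ([0.632, -0.028, 0.156], 0.71, [329.0, 227.0])]
mallet [([0.422, -0.32, -0.0], 0.85, [467.0, 342.0])]
chisel [([0.497, 0.222, 0.001], 0.56, [208.0, 303.0])]
jar [([0.696, 0.139, -0.002], 0.75, [251.0, 212.0])]
```

View pics/scene.png

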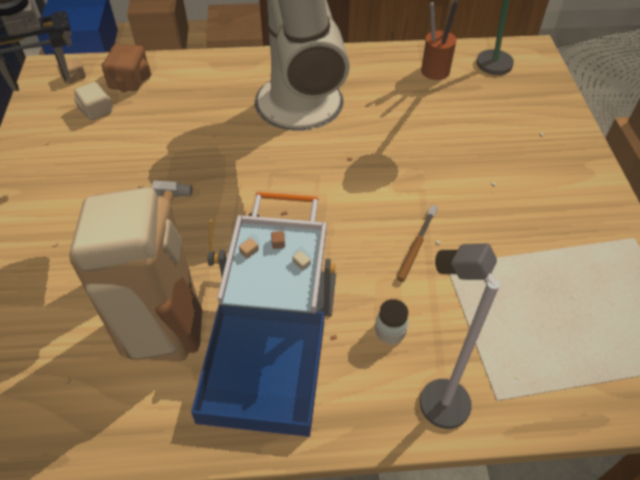

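View pics/top.png

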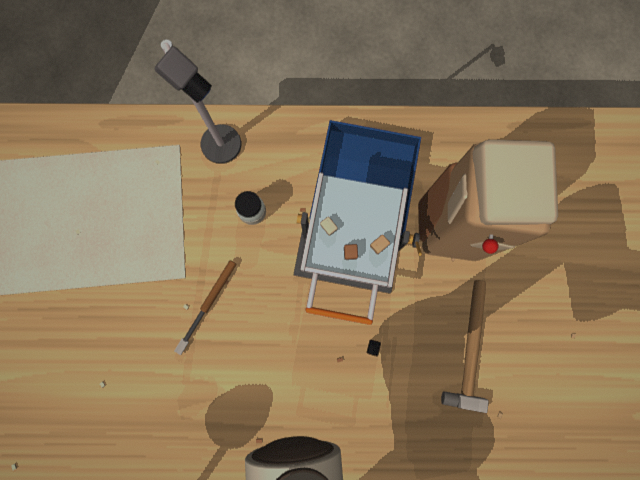

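The scene view shows the three chips on the glass near (250,247), (278,240) and (302,260), with the orange bar at (287,196). The top view shows the bar from (307,310) to (371,320), the red mark at (490,246) and the black look-alike at (373,348). Next I'll refine the bar and mark by colour.

```bash
cat >> h.py <<'E'
def ray(p,uv,T=None):
    T=p['T'] if T is None else T
    q=np.linalg.inv(p['intrinsics'])@np.array([uv[0],uv[1],1.]); d=T[:3,:3]@np.array([q[0],-q[1],-q[2]]); return T[:3,3],d/np.linalg.norm(d)
def atz(p,uv,z,T=None):
    o,d=ray(p,uv,T); return o+d*(z-o[2])/d[2]
def tri(rs):
    A=sum(np.eye(3)-np.outer(d,d) for o,d in rs); b=sum((np.eye(3)-np.outer(d,d))@o for o,d in rs); X=np.linalg.solve(A,b)
    return X,[round(float(np.linalg.norm(np.cross(X-o,d))),4) for o,d in rs]
def blobs(img,lo,hi,amin=30):
    h=cv2.cvtColor(img,cv2.COLOR_RGB2HSV); m=cv2.inRange(h,lo,hi); n,l,s,c=cv2.connectedComponentsWithStats(m)
    return [(s[i],c[i],np.argwhere(l==i)[:,::-1]) for i in range(1,n) if s[i,4]>=amin]
def wristT(p,s):
    T=np.eye(4); T[:3,:3]=R.from_euler('xyz',s['tcp_rot']).as_matrix(); T[:3,3]=s['tcp_pos']; return T@p['tool_from_camera']
E
python3 - <<'E'
from h import *
ends={}
for n in('scene','top'):
    p=imaging.get_image(n)
    for nm,lo,hi in(('orange',(6,190,130),(14,255,255)),('red',(0,200,100),(4,255,255)),('red',(174,180,80),(180,255,255))):
        for s,c,pts in blobs(p['image'],lo,hi):
            print(n,nm,s,c.round(1))
            if nm=='orange' and s[2]>40:
                r=cv2.minAreaRect(pts.astype(np.float32)); bx=cv2.boxPoints(r); bx=bx[np.argsort(bx[:,0])]
                e=[bx[:2].mean(0),bx[2:].mean(0)]
                if n=='top': e=e[::-1]
                print(r); ends[n]=[ray(p,x) for x in e]+[ray(p,c)]; print([atz(p,x,.15).round(4) for x in e+[c]])
            if nm=='red' and n=='top': print('mark',atz(p,c,.27).round(4), 'r',s[2:4])
for a,b in zip(ends['scene'],ends['top']): print(tri([a,b]))
s=env.read_state();p=imaging.get_image('wrist');print(p['tool_from_camera'].round(3),p['intrinsics'].round(0));save(p,'w0')
E
```

```text
scene orange [260 193  53   7 182] [286.  196.2]
((285.9396057128906, 196.25515747070312), (52.23312759399414, 3.5486629009246826), 4.573921203613281)
[array([ 0.462 , -0.0955,  0.15  ]), array([0.48  , 0.0046, 0.15  ]), array([ 0.471 , -0.0452,  0.15  ])]
top orange [306 308  66  16 307] [338.6 315.4]
((338.44696044921875, 315.2770690917969), (66.47310638427734, 4.722703456878662), 10.840304374694824)
[array([ 0.4617, -0.1041,  0.15  ]), array([0.4828, 0.0122, 0.15  ]), array([ 0.4721, -0.0464,  0.15  ])]
top red [483 240  15  13 151] [490.  245.9]
mark [ 0.5797 -0.2781  0.27  ] r [15 13]
(array([ 0.4619958 , -0.09971283,  0.1507264 ]), [0.0043, 0.0043])
(array([0.4825881 , 0.00831157, 0.15282508]), [0.0039, 0.0039])
(array([ 0.47211857, -0.04577615,  0.15131211]), [0.0006, 0.0006])
[[-0.001  0.962  0.274  0.078]
 [ 1.     0.001  0.    -0.   ]
 [-0.     0.274 -0.962 -0.17 ]
 [ 0.     0.     0.     1.   ]] [[358.   0. 318.]
 [  0. 358. 243.]
 [  0.   0.   1.]]
```

Careful with the scale: shifts go in shares of 0.4 m and turns go in shares of pi/2 rad. That gives: 0.386 m / 0.4 = 0.965, -0.2985 m / 0.4 = -0.7463, -1.095 rad / 1.5708 = -0.6971.

Emit:
drive_tool(deltas=[[0.965, -0.7463, -0.34, 0, 0, -0.6971, 0.06], [0.965, -0.7463, -0.34, 0, 0, -0.6971, 0.06], [0.965, -0.7463, -0.34, 0, 0, -0.6971, 0.06], [0.965, -0.7463, -0.34, 0, 0, -0.6971, 0.06], [0.965, -0.7463, -0.34, 0, 0, -0.6971, 0.06], [0.965, -0.7463, -0.34, 0, 0, -0.6971, 0.06], [0.965, -0.7463, -0.34, 0, 0, -0.6971, 0.06], [0.965, -0.7463, -0.34, 0, 0, -0.6971, 0.06]])

```text
time: 2.45
tcp_pos: [0.3919, -0.2328, 0.3228]
tcp_rot: [3.141, 0.001, 1.398]
ft_force: [1.0, -1.1, -0.5]
grip_width: 0.655
finger_force: 0.0
```

To row units: 0.092 m / 0.4 = 0.23, 0.0425 m / 0.4 = 0.1063.

Emit:
drive_tool(deltas=[[0.23, 0.1063, -0.0675, 0, 0, 0, 0.06], [0.23, 0.1063, -0.0675, 0, 0, 0, 0.06], [0.23, 0.1063, -0.0675, 0, 0, 0, 0.06], [0.23, 0.1063, -0.0675, 0, 0, 0, 0.06], [0.23, 0.1063, -0.0675, 0, 0, 0, 0.06]])

```text
time: 2.95
tcp_pos: [0.4486, -0.1522, 0.3484]
tcp_rot: [-3.14, 0.0, 1.393]
ft_force: [0.0, 0.0, 0.6]
grip_width: 0.653
finger_force: 0.0
```

```bash
python3 - <<'E'
from h import *
s=env.read_state();p=imaging.get_image('wrist');save(p,'w1');T=wristT(p,s)
print(s['tcp_pos'].round(4),s['tcp_rot'].round(3))
rt=None
for nm,lo,hi in(('orange',(6,190,110),(14,255,255)),('red',(0,200,80),(4,255,255)),('red',(174,180,80),(180,255,255))):
    for st,c,pts in blobs(p['image'],lo,hi):
        print(nm,st,c.round(1), atz(p,c,.27 if nm=='red' else .151,T).round(4))
        if nm=='red': rt=ray(p,c,T)
        if nm=='orange' and st[4]>300:
            r=cv2.minAreaRect(pts.astype(np.float32)); bx=cv2.boxPoints(r); bx=bx[np.argsort(bx[:,1])]
            print(r); a,b=[atz(p,bx[i:i+2].mean(0),.151,T) for i in(0,2)]; print(a,b,np.arctan2((b-a)[0],-(b-a)[1]))
if rt:
    t=imaging.get_image('top'); c=[c for st,c,_ in blobs(t['image'],(0,200,100),(4,255,255)) if abs(c[0]-490)<6]; print(c)
    print(tri([rt,ray(t,c[0] if c else(490,245.9))]))
E
```

```text
[ 0.4486 -0.1522  0.3484] [-3.14   0.     1.393]
orange [ 318   36   13  134 1065] [323.7 101.9] [ 0.4744 -0.0416  0.151 ]
((324.0, 102.5), (133.0, 12.0), 90.0)
[0.48450212 0.01389678 0.151     ] [ 0.46384351 -0.10377828  0.151     ] -0.17378552557220522
```

View pics/w1.png

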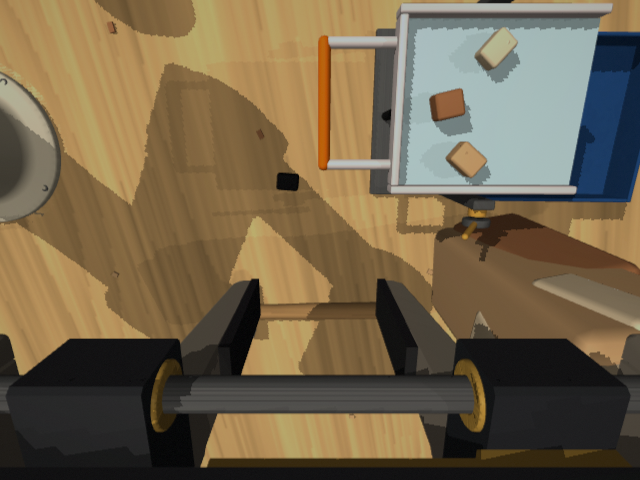

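The wrist view shows the bar upright at column 324, rows 36–170, so the tool yaw is already aligned with it. The mark is hidden behind the finger near (480,330). I'll step aside once to see it from a second view.

To row units: -0.107 m / 0.4 = -0.2675, -0.05 m / 0.4 = -0.125.

Emit:
drive_tool(deltas=[[-0.125, -0.0375, 0, 0, 0, 0, 0.06], [-0.2675, -0.08, 0, 0, 0, 0, 0.06], [-0.2675, -0.08, 0, 0, 0, 0, 0.06], [-0.2675, -0.08, 0, 0, 0, 0, 0.06], [-0.2675, -0.08, 0, 0, 0, 0, 0.06]])

```text
time: 3.5
tcp_pos: [0.3986, -0.2511, 0.3487]
tcp_rot: [-3.141, -0.001, 1.392]
ft_force: [-0.1, -0.8, -0.3]
grip_width: 0.654
finger_force: 0.0
```

```bash
python3 - <<'E'
from h import *
s=env.read_state();p=imaging.get_image('wrist');save(p,'w2');T=wristT(p,s)
print(s['tcp_pos'].round(4),s['tcp_rot'].round(3))
t=imaging.get_image('top'); tc=[c for st,c,_ in blobs(t['image'],(0,200,100),(4,255,255))]; print(tc)
for lo,hi in(((0,200,80),(4,255,255)),((174,180,80),(180,255,255))):
    for st,c,pts in blobs(p['image'],lo,hi):
        print(st,c.round(1), atz(p,c,.27,T).round(4), tri([ray(p,c,T),ray(t,(490,245.9))]))
E
```

```text
[ 0.3986 -0.2511  0.3487] [-3.141e+00 -1.000e-03  1.392e+00]
[array([489.94701987, 245.93377483])]
[ 554  226   39   32 1005] [573.3 241.7] [ 0.5814 -0.2762  0.27  ] (array([ 0.57912638, -0.27569036,  0.27361769]), [0.0009, 0.0009])
```

To row units: 0.217 m / 0.4 = 0.5425, 0.15 m / 0.4 = 0.375.

Emit:
drive_tool(deltas=[[0.125, 0.0213, 0, 0, 0, 0, 0.05], [0.25, 0.0425, 0.05, 0, 0, 0, 0.05], [0.375, 0.0638, 0.125, 0, 0, 0, 0.05], [0.475, 0.0813, 0.2, 0, 0, 0, 0.05], [0.5425, 0.0925, 0.25, 0, 0, 0, 0.05], [0.5425, 0.0925, 0.25, 0, 0, 0, 0.05], [0.5425, 0.0925, 0.25, 0, 0, 0, 0.05]])

```text
time: 4.3
tcp_pos: [0.4733, -0.0423, 0.2486]
tcp_rot: [-3.14, 0.0, 1.398]
ft_force: [1.2, -0.7, 0.3]
grip_width: 0.546
finger_force: 0.0
```

```bash
python3 - <<'E'
from h import *
s=env.read_state();p=imaging.get_image('wrist');save(p,'w3');T=wristT(p,s)
print(s['tcp_pos'].round(4),s['tcp_rot'].round(4))
for st,c,pts in blobs(p['image'],(6,190,110),(14,255,255),300): print(st,c.round(1), atz(p,c,.151,T).round(4))
E
```

```text
[ 0.4733 -0.0423  0.2486] [-3.1404e+00  1.0000e-04  1.3977e+00]
[ 312  169   14  150 1348] [318.7 241.4] [ 0.4747 -0.0398  0.151 ]
```

View pics/w3.png

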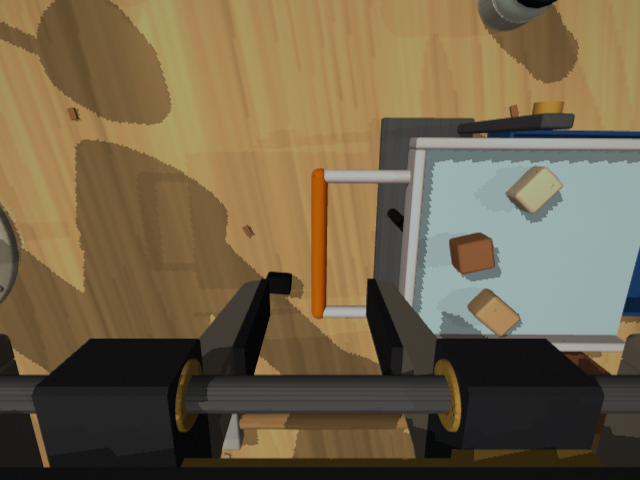

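The bar at column 319 sits midway between the fingers at columns 268 and 367, so I'll descend and grip.

To row units: 0.1165 m / 0.4 = 0.2913, 0.105 m / 0.4 = 0.2625.

Emit:
drive_tool(deltas=[[0, 0, 0.1, 0, 0, 0, 0.05], [0, 0, 0.2, 0, 0, 0, 0.05], [0, 0, 0.2625, 0, 0, 0, 0.05], [0, 0, 0.2913, 0, 0, 0, 0.05], [0, 0, 0.2913, 0, 0, 0, 0.05]], newtons=20)

```text
time: 4.85
tcp_pos: [0.4732, -0.0447, 0.1323]
tcp_rot: [-3.141, -0.0, 1.393]
ft_force: [0.5, 0.3, 1.3]
grip_width: 0.543
finger_force: 0.0
```

Emit:
drive_tool(deltas=[[0, 0, 0, 0, 0, 0, 0.0], [0, 0, 0, 0, 0, 0, 0.0], [0, 0, 0, 0, 0, 0, 0.0], [0, 0, 0, 0, 0, 0, 0.0], [0, 0, 0, 0, 0, 0, 0.0], [0, 0, 0, 0, 0, 0, 0.0]], newtons=20)

```text
time: 5.45
tcp_pos: [0.4738, -0.0441, 0.1328]
tcp_rot: [3.141, 0.0, 1.394]
ft_force: [0.6, 0.2, 0.4]
grip_width: 0.123
finger_force: 20.0
```

Emit:
drive_tool(deltas=[[0, 0.0008, -0.024, 0, 0, 0, 0], [0, 0.003, -0.048, 0, 0, 0, 0], [0, 0.0065, -0.0715, 0, 0, 0, 0], [0, 0.0115, -0.095, 0, 0, 0, 0], [0, 0.0178, -0.1183, 0, 0, 0, 0], [0, 0.0258, -0.141, 0, 0, 0, 0], [0, 0.0348, -0.163, 0, 0, 0, 0], [0, 0.0453, -0.1848, 0, 0, 0, 0]])

```text
time: 6.25
tcp_pos: [0.4906, -0.0472, 0.2067]
tcp_rot: [-3.139, 0.0, 1.394]
ft_force: [-0.1, -1.9, -3.7]
grip_width: 0.123
finger_force: 20.0
```

To row units: -0.0572 m / 0.4 = -0.143, -0.0514 m / 0.4 = -0.1285.

Emit:
drive_tool(deltas=[[0, 0.0118, -0.021, 0, 0, 0, 0], [0, 0.0245, -0.041, 0, 0, 0, 0], [0, 0.0388, -0.0605, 0, 0, 0, 0], [0, 0.054, -0.079, 0, 0, 0, 0], [0, 0.0705, -0.0965, 0, 0, 0, 0], [0, 0.0878, -0.113, 0, 0, 0, 0], [0, 0.106, -0.1285, 0, 0, 0, 0], [0, 0.1253, -0.143, 0, 0, 0, 0]])

```text
time: 7.05
tcp_pos: [0.5387, -0.0559, 0.2666]
tcp_rot: [-3.136, 0.001, 1.394]
ft_force: [-14.8, 0.8, 13.9]
grip_width: 0.117
finger_force: 20.0
```

```bash
python3 - <<'E'
from h import *
for n in('scene','top'): p=imaging.get_image(n);save(p,n+'2'); print(n,[(np.round(d['xyz'],3).tolist(),round(d['score'],2)) for d in imaging.landmark_of('chip0',p)])
a=cv2.imread('pics/scene2.png')[170:450,150:430];b=cv2.imread('pics/top2.png')[100:380,260:540]
cv2.imwrite('pics/c2.png',cv2.resize(np.hstack([a,b]),(800,400)))
E
```

```text
scene [([0.706, -0.092, 0.055], 0.66), ([0.712, -0.138, 0.029], 0.65), ([0.736, -0.047, 0.025], 0.46)]
top [([0.41, -0.126, 0.015], 0.62)]
```

View pics/c2.png

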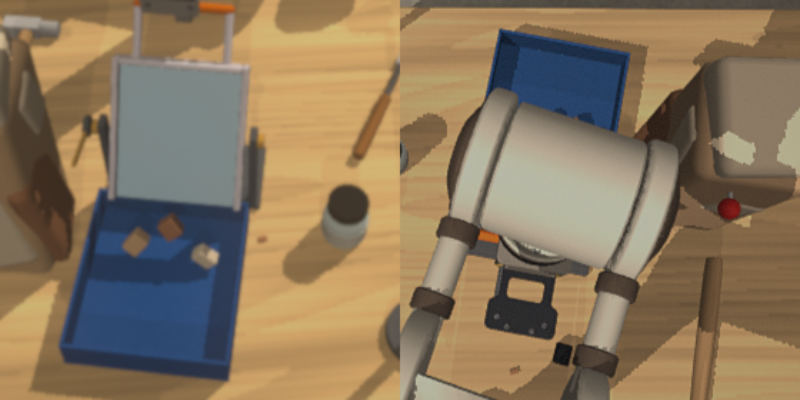

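The scene crop shows the glass empty and all three chips in the blue box, at about (137,242), (170,227) and (205,256). The force readings show the tool pushing the bar radially inward, so I'll ease outward by a few millimetres and look again.

To row units: -0.0025 m / 0.4 = -0.0063, -0.002 m / 0.4 = -0.005.

Emit:
drive_tool(deltas=[[0, -0.0025, -0.0025, 0, 0, 0, 0], [0, -0.005, -0.0063, 0, 0, 0, 0], [0, -0.005, -0.0063, 0, 0, 0, 0], [0, -0.005, -0.0063, 0, 0, 0, 0]])

```text
time: 7.65
tcp_pos: [0.5383, -0.0558, 0.2663]
tcp_rot: [-3.14, 0.0, 1.394]
ft_force: [-4.5, -1.1, 0.3]
grip_width: 0.124
finger_force: 20.0
```

```bash
python3 - <<'E'
from h import *
print(env.read_state()['ft_force'].round(1))
p=imaging.get_image('scene');save(p,'s3')
for q in('chip0','bar','sightline'):print(q,[(np.round(d['xyz'],3).tolist(),round(d['score'],2)) for d in imaging.landmark_of(q,p)])
cv2.imwrite('pics/c3.png',cv2.resize(p['image'][170:400,160:360,::-1],(520,598),interpolation=cv2.INTER_CUBIC))
E
```

```text
[-4.5 -1.1  0.3]
chip0 [([0.766, -0.095, 0.014], 0.69), ([0.75, -0.143, 0.015], 0.6), ([0.764, -0.062, 0.018], 0.46)]
bar [([0.537, -0.059, 0.279], 0.92)]
sightline [([0.54, -0.061, 0.279], 0.33)]
```

View pics/c3.png

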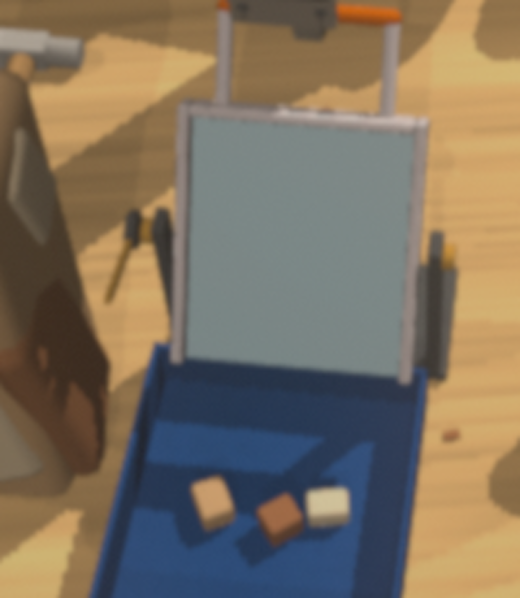

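All three chips lie on the box floor: tan at (212,503), brown at (280,520) and pale at (328,507). The tilt is about 0.94, so I'll lower along the arc to about 0.21.

To row units: 0.0961 m / 0.4 = 0.2403, 0.0879 m / 0.4 = 0.2198.

Emit:
drive_tool(deltas=[[0, -0.0305, 0.0248, 0, 0, 0, 0], [0, -0.059, 0.0528, 0, 0, 0, 0], [0, -0.0843, 0.0835, 0, 0, 0, 0], [0, -0.1065, 0.1168, 0, 0, 0, 0], [0, -0.1255, 0.1523, 0, 0, 0, 0], [0, -0.1405, 0.189, 0, 0, 0, 0], [0, -0.15, 0.2198, 0, 0, 0, 0], [0, -0.155, 0.2403, 0, 0, 0, 0]])

```text
time: 8.65
tcp_pos: [0.4776, -0.0445, 0.1693]
tcp_rot: [3.141, -0.001, 1.394]
ft_force: [-2.2, -0.8, -0.0]
grip_width: 0.123
finger_force: 20.0
```

Emit:
drive_tool(deltas=[[0, 0, 0, 0, 0, 0, 0], [0, 0, 0, 0, 0, 0, 0], [0, 0, 0, 0, 0, 0, 0]])

```text
time: 8.95
tcp_pos: [0.4779, -0.0445, 0.1704]
tcp_rot: [3.141, -0.001, 1.394]
ft_force: [-1.5, 1.5, -0.4]
grip_width: 0.12
finger_force: 20.0
```

```bash
python3 - <<'E'
from h import *
print(env.read_state()['ft_force'].round(1))
B=[]
for n in('scene','top'):
    p=imaging.get_image(n);save(p,n+'4')
    for q in('bar','pivot','mirror','sightline'):print(n,q,[(np.round(d['xyz'],3).tolist(),round(d['score'],2)) for d in imaging.landmark_of(q,p)[:2]])
    for st,c,pts in blobs(p['image'],(6,190,110),(14,255,255),15): print('orange',st,c.round(1),[atz(p,c,z).round(4).tolist() for z in(.175,.183,.191)])
s=env.read_state();w=imaging.get_image('wrist');save(w,'w4');T=wristT(w,s)
for st,c,pts in blobs(w['image'],(6,190,110),(14,255,255),100): print('w orange',st,c.round(1),atz(w,c,.183,T).round(4))
a=cv2.imread('pics/scene4.png')[180:330,180:350]
cv2.imwrite('pics/c4.png',cv2.resize(a,(680,600),interpolation=cv2.INTER_CUBIC))
E
```

```text
[-1.5  1.5 -0.4]
scene bar [([0.476, -0.049, 0.185], 0.82), ([0.762, -0.064, 0.016], 0.59)]
scene pivot [([0.631, -0.076, 0.149], 0.72)]
scene mirror [([0.632, -0.072, 0.147], 0.91)]
scene sightline []
orange [297 184  20   6  72] [305.2 186.3] [[0.4708, -0.0077, 0.175], [0.4783, -0.008, 0.183], [0.4859, -0.0084, 0.191]]
top bar []
top pivot [([0.629, -0.073, 0.152], 0.73)]
top mirror [([0.633, -0.073, 0.146], 0.67)]
top sightline [([0.631, -0.074, 0.149], 0.57)]
w orange [ 305  184   24  190 3084] [317.  278.7] [ 0.4806 -0.0293  0.183 ]
w orange [310 414  16   9 114] [317.2 417.5] [ 0.4668 -0.1064  0.183 ]
```

View pics/c4.png

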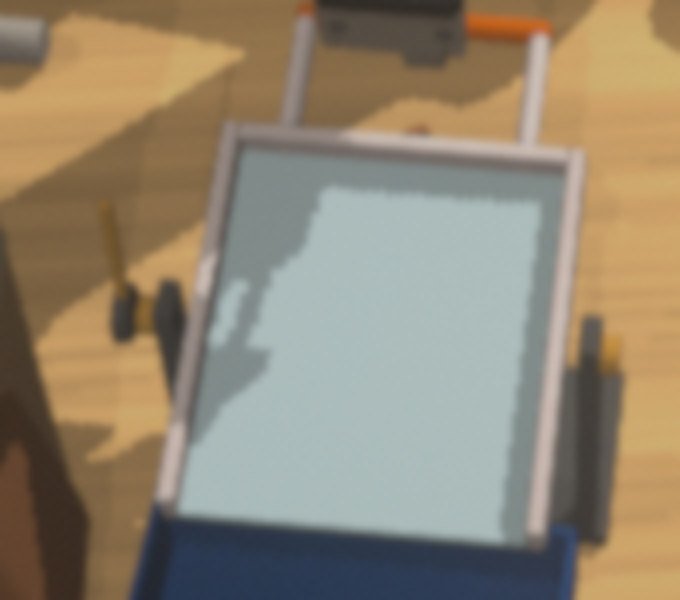

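The scene crop shows the needle from its hub at (125,310) to its tip at (106,203), and the bar's right end at (549,28). I'll check the tilt from several features.

```bash
python3 - <<'E'
from h import *
from scipy.optimize import least_squares, brentq
p=imaging.get_image('scene'); yaw=-.177; piv=np.array([.630,-.073,.15])
rx=np.array([np.cos(yaw),np.sin(yaw),0]); ry=np.array([-np.sin(yaw),np.cos(yaw),0]); z=np.array([0,0,1.])
def pj(X):
    T=np.linalg.inv(p['T']); c=T[:3,:3]@X+T[:3,3]; u=p['intrinsics']@np.array([c[0],-c[1],-c[2]]); return u[:2]/u[2]
print('needle px obs base 211.2,257.5 tip 206.5,230.8')
for th in(.15,.18,.207,.235,.26):
    f=2*th-.5236; b=piv-.114*ry; e=b+.07*(np.sin(f)*rx+np.cos(f)*z)
    m=lambda x,y,zz: piv+x*(np.cos(th)*rx-np.sin(th)*z)+y*ry+zz*(np.sin(th)*rx+np.cos(th)*z)
    print(th,pj(b).round(1),pj(e).round(1),'bar end+',pj(m(-.16,.055,0)).round(1),'-',pj(m(-.16,-.055,0)).round(1),'glass corners',*[pj(m(a,b,0)).round(1) for a,b in((-.09,-.075),(-.09,.075),(.09,-.075),(.09,.075))])
# glass corners by colour segmentation
h=cv2.cvtColor(p['image'],cv2.COLOR_RGB2HSV); print('glass hsv',h[280,280])
w=imaging.get_image('wrist'); s=env.read_state(); T=wristT(w,s)
L=lambda zz: np.linalg.norm(atz(w,(317,184),zz,T)-atz(w,(317,423),zz,T))-.110
print('wrist bar z',brentq(L,.1,.3), s['tcp_pos'])
mk=np.array([.580,-.277,.270])-piv; print('ideal tilt',(.5236+np.arctan2(mk@rx,mk[2]))/2)
E
```

```text
needle px obs base 211.2,257.5 tip 206.5,230.8
0.15 [210.7 257.9] [207.2 226.9] bar end+ [314.4 191.3] - [257.  186.8] glass corners [240.6 217. ] [321.2 223.5] [223.2 306.2] [310.6 314.1]
0.18 [210.7 257.9] [206.6 228.5] bar end+ [314.3 189.9] - [256.8 185.4] glass corners [240.4 216.2] [321.1 222.8] [223.4 306.8] [310.6 314.7]
0.207 [210.7 257.9] [206.1 230. ] bar end+ [314.2 188.7] - [256.5 184.1] glass corners [240.3 215.6] [321.1 222.2] [223.7 307.3] [310.6 315.2]
0.235 [210.7 257.9] [205.6 231.6] bar end+ [314.2 187.5] - [256.3 182.9] glass corners [240.1 214.9] [321.1 221.5] [223.9 307.8] [310.7 315.6]
0.26 [210.7 257.9] [205.1 233.2] bar end+ [314.1 186.4] - [256.  181.9] glass corners [239.9 214.4] [321.1 221. ] [224.1 308.2] [310.7 316. ]
glass hsv [ 88  23 188]
wrist bar z 0.2028454275861113 [ 0.47777748 -0.04454395  0.17003382]
ideal tilt 0.2066124558906189
```

To row units: 0.0025 m / 0.4 = 0.0063, -0.0005 m / 0.4 = -0.0013.

Emit:
drive_tool(deltas=[[0, -0.0008, 0.0038, 0, 0, 0, 0], [0, -0.0013, 0.0063, 0, 0, 0, 0], [0, -0.0013, 0.0063, 0, 0, 0, 0], [0, -0.0013, 0.0063, 0, 0, 0, 0]])

```text
time: 10.0
tcp_pos: [0.4772, -0.0445, 0.1675]
tcp_rot: [3.141, -0.0, 1.394]
ft_force: [1.3, 5.0, -0.6]
grip_width: 0.12
finger_force: 20.0
```

```bash
python3 - <<'E'
from h import *
p=imaging.get_image('scene'); save(p,'s5'); yaw=-.177; piv=np.array([.630,-.073,.15])
rx=np.array([np.cos(yaw),np.sin(yaw),0]); ry=np.array([-np.sin(yaw),np.cos(yaw),0]); z=np.array([0,0,1.])
def pj(X):
    T=np.linalg.inv(p['T']); c=T[:3,:3]@X+T[:3,3]; u=p['intrinsics']@np.array([c[0],-c[1],-c[2]]); return u[:2]/u[2]
def row(th,col):
    e=[pj(piv-.16*(np.cos(th)*rx-np.sin(th)*z)+y*ry) for y in(-.055,.055)]; return np.interp(col,[e[0][0],e[1][0]],[e[0][1],e[1][1]])
def obs(img):  # saturation-weighted row of the bar, right part
    i=img.astype(float)[170:210,299:311]; w=np.clip(i[...,0]-i[...,2]-105,0,None); r=np.arange(170,210)[:,None]
    k=w.sum(1).argmax(); m=slice(max(k-5,0),k+6); return (w[m]*r[m]).sum()/w[m].sum()
for n in('scene','scene4','s5'):
    o=obs(cv2.imread(f'pics/{n}.png')[:,:,::-1]); print(n,o.round(2))
print([(t,row(t,304.5).round(2)) for t in(0,.15,.18,.2,.22,.24,.26)])
print('bar',[np.round(d['xyz'],3) for d in imaging.landmark_of('bar',p)[:1]], env.read_state()['tcp_pos'].round(4),env.read_state()['ft_force'].round(1))
E
```

```text
scene 196.94
scene4 185.75
s5 186.58
[(0, np.float64(198.25)), (0.15, np.float64(190.51)), (0.18, np.float64(189.11)), (0.2, np.float64(188.21)), (0.22, np.float64(187.34)), (0.24, np.float64(186.49)), (0.26, np.float64(185.66))]
bar [array([ 0.478, -0.05 ,  0.181])] [ 0.4773 -0.0445  0.1676] [ 0.1  4.2 -1.5]
```

Measured against the level start, the bar image now gives a tilt of 0.207, which matches the ideal value. I'll hand in.

```bash
python3 -c "
from station import env
print(env.finish_job())"
```

```text
the job is handed in; nothing more can be done
None
```

All three chips are in the blue box, and the job is handed in with the gripper still holding the bar at a measured tilt of about 0.207 rad, which matches the angle worked out for the red pin head; I did not deliberately approach the mallet, chisel or jar, but did not re-measure them at the end.

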